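# Hang the bench screwdriver on its balancer arm

## Robot

A 6-joint arm with a two-finger parallel gripper is mounted at the origin on a cart in front of the work surface, level with it; the furniture and walls round the work are solid. World frame = base frame: x ahead of the robot, y to its left, z up, the work surface at z = 0. Lengths are in m, angles in rad, forces in N, time in s.
With the tool pointing down it reaches from about 0.35 to 0.85 m from the base axis. Payload 8.1 kg.
Tool frame: the origin (TCP) lies at the very end of the fingers, on their centre line; the grasp point (between the pads) lies 19 mm behind it; z points along the fingers, y is the line along which they close (so a half turn about z gives the same grasp; the last joint's range is limited). The gripper opens to 93 mm and grips with 3 to 60 N. Pads are 15 mm wide; open, the fingers measure 128 mm over their backs; the gripper's body (75 mm by 188 mm) begins 65 mm behind the grasp point.
Start: joints at [1.019, 0.13, 1.488, -0, 1.523, -0.085], TCP at [0.27, 0.536, 0.219] pointing down, gripper open.
Joint ranges: [-2.96, 2.96], [-0.89, 2.26], [0.02, 2.5], [-1.34, 4.48], [0, 2.73], [-2.66, 2.66]. Speed limits (rad/s): [2.39, 2.39, 2.79, 3.14, 3.14, 3.14].

## Interface

Orientations are given as a rotation vector (axis times angle).
In Python, from plant import read_state, eyes, workorder gives the robot as it stands. The module is installed in compiled form; this text tells all that it offers.
- The arm moves only by the tool play_rows, never from a script. Its argument "targets" is one flat list of numbers, 4 for each row, row after row: the shift along the tool's x, y, z in cm, then the turn about the tool's z in degrees. In form: [dx, dy, dz, roll, dx, dy, dz, roll, ...]. A call has 1 to 8 rows; each row is the pose to reach, as a shift and turn from the pose commanded when the call began, along the tool's axes at that moment; what a row does not reach only later rows make up. A row lasts 1/12 s, in which the tool goes at most 41.7 mm and 7.16 degrees, less where a joint would pass 70% of its speed; a pose out of reach is approached as far as the arm can. A call with a gripper value outside its range is refused whole. "grip" is the finger opening in cm, from 0 to 9.3, set as the call begins (left out, the last holds). The fingers move at their own pace and stop on an object; "grip_force" is the grip in N (left out, the last holds). Time passes only in rows, so rows that repeat a pose let the fingers close. It gives the time, the measured TCP pose, the force, the opening and the grip force at its end, in the units of the state.
- read_state(): the state, without advancing time (a new reading comes with each control period).
- eyes.read_camera(name): name is "scene" or "side" or "wrist"; returns a dict with "image" (384x512x3 uint8, red, green, blue), "vfov" (degrees; the focal length in pixels is half the picture's height over the tangent of half this angle, whatever the lens; pixels are square), "cx", "cy" (the principal point, pixels), "k1" (the pictures are not rectified: a ray, as slopes to the right and down, at radius r is drawn at 1 + k1 r^2 times it, then the intrinsics apply), "cam_to_world" (4x4, takes a point from camera to world coordinates); the wrist camera has in their place "T_tool_cam" (4x4, takes a point from camera to tool coordinates, whose origin is the TCP and whose axes are the flange's). Camera axes: x right, y up, looking along -z (the intrinsics and any distortion apply to the point x, -y, -z); pixel columns grow to the right and rows downward; lengths in m; the calibration is good to about 2 mm. A picture is of the moment at which its call begins: read the wrist's pose just before it. There is no depth.
- workorder.close_job(): hands the job in; it is judged then, once.
The state is a dict: "t": time; "q": joint angles; "dq": joint speeds; "joint_torque": joint torques, N m; "tool_pos": TCP position; "orientation": TCP orientation; "force": force on the tool from outside, world axes, zero at the start; "wrist_torque": the same for the moment, N m; "opening": finger opening in m; "gripper_force": force on a finger pad.
Only numpy, scipy, OpenCV 4.12 (cv2) and the standard library are available. Lean on these libraries where they do the work, as an engineer would, in place of code of your own. Each camera call takes 0.05 s, during which the arm holds its last target. There are 200 camera calls.

## Task

Lift the screwdriver out of its nest and hang it by its bail in the notch at the end of the spring-balanced arm. Keep hold of it while the arm sinks slowly under it, and let go only once the arm carries its whole weight and has settled, with no push, pull or lift left from your hand, so that the arm neither drops nor springs back when you release. Be gentle with the arm throughout and leave the capacitor, pot and bottle where they are.

Things in the scene. Friction and masses are not known exactly. Their poses are not given: they have to be found in the camera images.
- driver: Compact grey bench screwdriver, 186 mm tall, unknown weight (0.24-0.96 kg), loose, standing bit down in the nest. Origin at the bit's tip, z up its axis, y along the bail's bar; same when turned half round. Above the origin: bit and 20 mm chuck 0-30 mm, 38 mm body 30-103, open bail window 103-136, cross-bar (7 mm round) at 140, 7 mm stem to 156, grip tab 156-186.
- bail_bar (a point): Middle of the bail's cross-bar, on the screwdriver's axis 140 mm above its origin. The bar runs along the screwdriver's y between two uprights at y = +-19 mm (31 mm clear). The window under it is 33 mm high.
- grip_tab (a point): On the flat tab at the very top, 174 mm above the screwdriver's origin, 34 mm above the bar, 12 mm below the tab's top: the place to grip. The tab is 14 mm thick along the screwdriver's y (close the fingers along y), 24 mm wide along x, 30 mm high. Gripped here the bail window stays free.
- nest: Black block 80x80 mm and 42 mm high with a grey collar on it to 60 mm, fixed; the screwdriver stands in its round hole (41 mm in the collar, 18 mm deep, then 26 mm), its origin 12 mm above the table. Origin at the centre of the underside. Lift the screwdriver 55 mm straight up to be clear.
- stand: Balancer stand, fixed: round 110 mm foot, upright post, spring drum at the top. Origin at the centre of the underside; its -x axis is the horizontal direction in which the arm reaches out. When the arm hangs below level, a sideways push of the held bar on the notch (along the arm) also holds the arm up or down: it bears the true weight only when the hand neither lifts nor pushes sideways.
- pivot (a point): The arm's hinge axis (level, along the stand's y), 235 mm above the table on the post's axis.
- hook_seat (a point): Where the bail bar's centre lies seated in the V notch near the arm's end: 150 mm from the pivot along the arm, 8.5 mm above its centre line. Axes turn with the arm; y runs along the notch. The arm is 10 mm wide, 8 mm high. Round lips 11 mm outward and inward of the seat rise to 14 mm above the centre line; the outer one is the free end, 15 mm past the seat: pass the bail over it along the arm.
- swing_arm (a joint): Sinking angle of the arm, rad. 0 = unloaded at its upper stop, where the arm rises outward 0.25 rad above level; grows as the end goes down; lower stop 0.9. Lightly damped spring, about 1.85 N m/rad: it starts to sink at about 0.7 N and then sinks some 0.08 rad (12 mm) per newton; it comes to rest under the screwdriver anywhere between 0.1 and 0.8, by its weight.
- capacitor: Bystander: blue capacitor can, 32 mm across, 45 mm tall, origin under its centre.
- flux_pot: Bystander: small round pot with black lid, 42 mm across, 25 mm tall, origin under its centre.
- ipa_bottle: Bystander: slim white bottle with a red cap and thin spout, 40 mm across, 115 mm tall, on the open table left of the stand; origin under its centre.
Things that resemble listed ones, but are neither listed nor needed, are in the scene too. There is more than one size of the driver; the job needs the largest.

How it is judged:
On the way, in this order (a step that is already met when the one before it is completed fails the run):
1. the screwdriver is gripped and lifted out of the nest (z of driver in the frame of nest above 0.065 m and contact force between the fingers and driver above 1 N), for 0.1 s.
2. its bar lies in the notch and the arm has sunk by more than 0.08 rad while the screwdriver is still gripped (x of bail_bar in the frame of hook_seat between -0.006 and 0.006 m and z of bail_bar in the frame of hook_seat between -0.006 and 0.006 m and y of bail_bar in the frame of hook_seat between -0.018 and 0.018 m and value of joint swing_arm above 0.08 rad and contact force between each of the fingers, swing_arm and driver above 1 N), for 0.2 s.
At the end, for the whole second after the job is handed in: The screwdriver hangs still and upright (within 0.2 rad) by its bar in the notch (within 6 mm of the seat across the notch and in height, 18 mm along it), the arm sunk between 0.08 and 0.85 rad and at rest, nothing else carrying it (x of bail_bar in the frame of hook_seat between -0.006 and 0.006 m and z of bail_bar in the frame of hook_seat between -0.006 and 0.006 m and y of bail_bar in the frame of hook_seat between -0.018 and 0.018 m and value of joint swing_arm between 0.08 and 0.85 rad and velocity of joint swing_arm between -0.06 and 0.06 rad/s and angle between driver's own z axis and vertical below 0.2 rad and linear speed of driver below 0.05 m/s and contact force between swing_arm and driver above 2 N); the robot touches nothing.
It fails at once if the arm drops or springs back: it turns faster than 0.4 rad/s (about 0.06 m/s at the notch) (velocity of joint swing_arm above 0.4 rad/s or velocity of joint swing_arm below -0.4 rad/s).
It fails at once if the screwdriver is forced against the arm with more than 18 N (contact force between swing_arm and driver above 18 N).
It fails at once if the capacitor, the pot or the bottle is pushed more than 20 mm or tipped (distance of any of capacitor, flux_pot, ipa_bottle from where it was at the start of the episode above 0.02 m or angle between any of capacitor, flux_pot, ipa_bottle's own z axis and vertical above 0.4 rad).
It also fails if it takes over 61 s, if anything falls off the work surface, if the arm or the gripper's body presses on something with over 40 N, if the wrist force passes 120 N, or if a joint passes its speed limit or range.

## Working session

There is one attempt and no reset: what is moved stays moved. The work goes in short steps, Python scripts to look and compute and a tool call to move; the robot and the scene stay as the last step left them, time stands still between calls to the robot, and variables do not carry over. Pictures are saved under pics/ and viewed, at most 10 in all, crops included, and the job is handed in when it is done.

Besides the shell and the picture viewer there is one more tool, called after ">>>" as name(argument=value, ...) on one line, values as JSON. play_rows: Moves the arm, as the interface text tells. Its arguments: {"type":"object","properties":{"targets":{"type":"array"},"grip":{"type":"number"},"grip_force":{"type":"number"}},"required":["targets"]}

```bash
mkdir -p pics; cat > h.py <<'E'
import numpy as np, cv2
from scipy.spatial.transform import Rotation as R
from plant import read_state, eyes, workorder
def cam(name):
    s=read_state(); c=eyes.read_camera(name)
    if 'cam_to_world' in c: c['M']=np.array(c['cam_to_world'])
    else:
        T=np.eye(4);T[:3,:3]=R.from_rotvec(s['orientation']).as_matrix();T[:3,3]=s['tool_pos'];c['M']=T@np.array(c['T_tool_cam'])
    f=192/np.tan(np.radians(c['vfov'])/2); c['K']=np.array([[f,0,c['cx']],[0,f,c['cy']],[0,0,1.]]); c['D']=np.array([c['k1'],0,0,0.])
    return c
def ray(c,p):
    u=cv2.undistortPoints(np.array([[p]],float),c['K'],c['D'],).ravel()
    d=c['M'][:3,:3]@np.array([u[0],-u[1],-1]); return c['M'][:3,3],d/np.linalg.norm(d)
def plane(c,p,z):
    o,d=ray(c,p); return o+d*(z-o[2])/d[2]
def tri(rs):
    A=sum(np.eye(3)-np.outer(d,d) for o,d in rs); b=sum((np.eye(3)-np.outer(d,d))@o for o,d in rs); X=np.linalg.solve(A,b)
    return X,[np.linalg.norm(np.cross(X-o,d)) for o,d in rs]
def proj(c,X):
    P=(np.linalg.inv(c['M'])@np.append(X,1))[:3]
    return cv2.projectPoints(np.array([[P[0],-P[1],-P[2]]]),np.zeros(3),np.zeros(3),c['K'],c['D'])[0].ravel()
def save(c,n,crop=None,s=1):
    im=c['image'][...,::-1]
    if crop: im=im[crop[1]:crop[3],crop[0]:crop[2]]
    cv2.imwrite('pics/'+n,cv2.resize(im,None,fx=s,fy=s,interpolation=cv2.INTER_CUBIC))
E
python3 - <<'E'
from h import *
for n in('scene','side'):
    c=cam(n); save(c,n+'0.png',s=1.56); print(n,c['M'].round(3).tolist(),c['vfov'],c['k1'])
s=read_state();print(s)
E
```

```text
scene [[0.478, 0.438, -0.761, -0.201], [-0.879, 0.246, -0.41, -0.413], [0.007, 0.865, 0.502, 0.644], [0.0, 0.0, 0.0, 1.0]] 57.63424204787528 0.010481424089677066
side [[0.972, 0.083, -0.221, 0.3], [-0.236, 0.37, -0.899, -0.94], [0.007, 0.925, 0.379, 0.582], [0.0, 0.0, 0.0, 1.0]] 56.1678800583263 -0.09687942680428138
{'t': 0.1, 'q': array([ 1.01856686e+00,  1.31084119e-01,  1.48921421e+00, -1.15358710e-06,
        1.52302745e+00, -8.53772528e-02]), 'dq': array([ 0.00097653, -0.00134278, -0.00238968, -0.00018613, -0.0005292 ,
       -0.00110985]), 'joint_torque': array([ 1.04363338e-03, -5.61336565e+01, -4.93100595e+01,  7.69380759e-02,
        2.90670712e-02, -7.45063608e-05]), 'tool_pos': array([0.26972787, 0.53534401, 0.21766921]), 'orientation': array([-7.26562558e-01, -3.05586299e+00,  2.58533089e-03]), 'force': array([-0.08333812, -0.63562985, -0.04899465]), 'wrist_torque': array([-0.03864693, -0.02058167, -0.02463676]), 'gripper_force': 0.0, 'opening': 0.09294281954537462}
```

View pics/scene0.png

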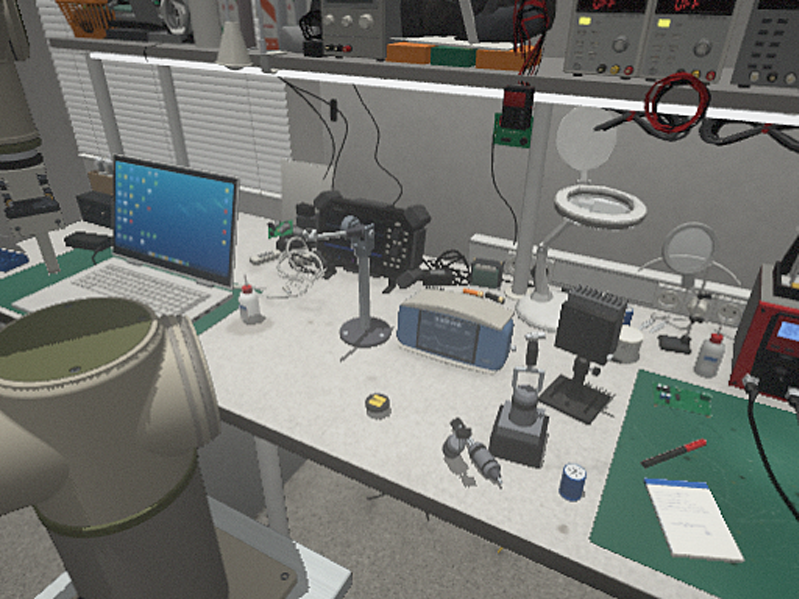

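View pics/side0.png

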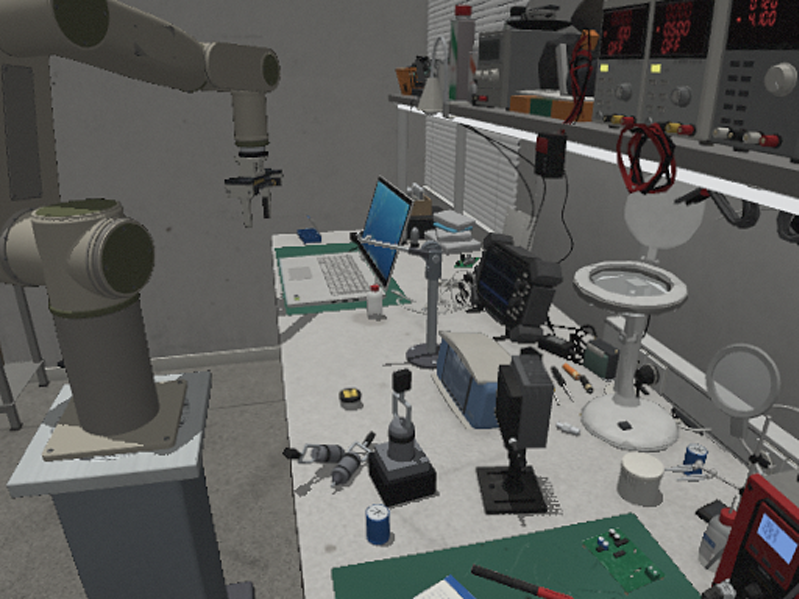

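The scene view shows the driver standing in the nest at about (519,440), tab at (532,345). The stand is at (365,330), with its arm reaching left to about (310,237). The pot is at (377,404), the capacitor at (573,481) and the bottle at (250,303). A smaller decoy driver lies at (470,450). Next I zoom in on the details.

```bash
python3 - <<'E'
from h import *
a=cam('scene')['image'][...,::-1]; b=cam('side')['image'][...,::-1]
cr=lambda im,x,y:cv2.resize(im[y:y+83,x:x+110],(398,300),interpolation=cv2.INTER_CUBIC)
cv2.imwrite('pics/comp.png',np.vstack([np.hstack([cr(a,165,120),cr(b,215,130)]),np.hstack([cr(a,290,205),cr(b,210,230)])]))
E
```

```text
(no output)
```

View pics/comp.png

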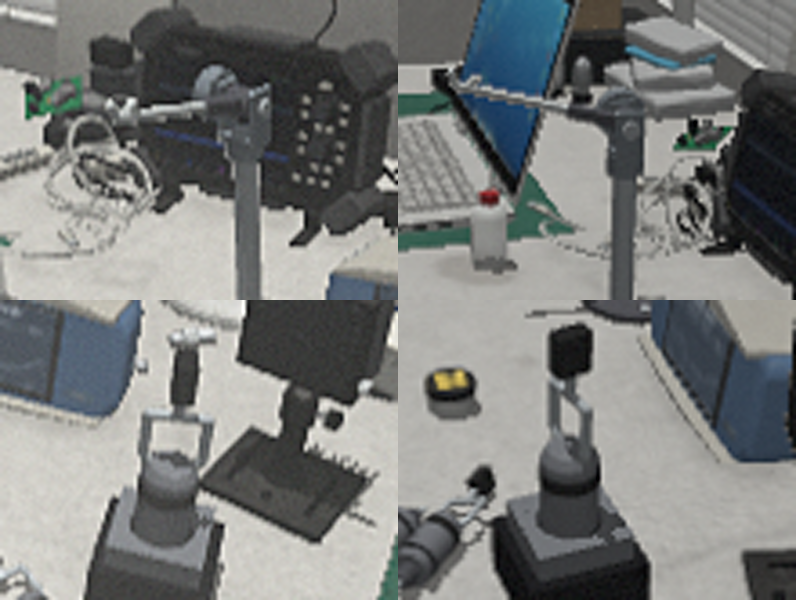

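The composite shows the tab top at (185,348) in the lower left panel and (572,325) in the lower right, with the bail bar at (147..209,412) and about (552,383)-(588,408). The arm tip is at about (110,103) in the scene view and (452,80) in the side view. The post axis is at x≈248 and x≈622.

```bash
python3 - <<'E'
from h import *
a=cam('scene');b=cam('side')
S=lambda x,y,x0,y0:(x0+x/3.618,y0+y/3.614)
def t(n,pa,pb):
    X,e=tri([ray(a,pa),ray(b,pb)]);print(n,X.round(4),np.round(e,4));return X
t('tab',S(185,75,290,205),S(174,50,210,230))
t('bar',S(177,112,290,205),S(172,96,210,230))
print('scene-only bar ends on z=.152',plane(a,S(147,112,290,205),.152),plane(a,S(209,112,290,205),.152))
print('tab scene z .183',plane(a,S(185,75,290,205),.183),'side',plane(b,S(174,50,210,230),.183))
print('nest top collar',plane(a,S(168,225,290,205),.06),plane(b,S(172,220,210,230),.06))
tip=t('tip',S(111,103,165,120),S(54,80,215,130))
t('foot',(365/1.5625,330/1.5625),(428/1.5625,355/1.5625))
for c,p in((a,(366,331)),(b,(428,355))): print('foot',plane(c,np.array(p)/1.5625,.008))
t('postTop',S(248,130,165,120),S(227,130,215,130))
t('postmid',S(247,250,165,120),S(225,250,215,130))
for n,pa,pb in(('pot',(377,400),(350,393)),('cap',(573,468),(377,510)),('bot',(248,290),(374,290))):
    t(n,np.array(pa)/1.5625,np.array(pb)/1.5625)
E
```

```text
tab [ 0.4658 -0.2767  0.1806] [0.0001 0.0001]
bar [ 0.4656 -0.2758  0.1493] [0.0017 0.0017]
scene-only bar ends on z=.152 [ 0.45525256 -0.25872712  0.152     ] [ 0.47464994 -0.29351447  0.152     ]
tab scene z .183 [ 0.46248471 -0.27730334  0.183     ] side [ 0.46469291 -0.28076692  0.183     ]
nest top collar [ 0.46340432 -0.28166752  0.06      ] [ 0.46353882 -0.28425347  0.06      ]
tip [0.4756 0.1313 0.2774] [0.004 0.004]
foot [0.6181 0.1093 0.0076] [0.0024 0.0024]
foot [0.61894086 0.10747521 0.008     ]
foot [0.61579793 0.10424814 0.008     ]
postTop [0.6209 0.1055 0.2182] [0.008 0.008]
postmid [0.6241 0.112  0.0998] [0.008 0.008]
pot [ 0.4234 -0.0353  0.0225] [0.0007 0.0007]
cap [ 0.4088 -0.3704  0.0447] [0.0018 0.0018]
bot [0.5467 0.3582 0.072 ] [0.0021 0.0021]
```

```bash
cat >> h.py <<'E'
def go(P,yaw=None):
    """delta in tool axes (cm, deg) from measured pose to TCP P, tool y along world yaw (deg)"""
    s=read_state();M=R.from_rotvec(s['orientation']).as_matrix();d=M.T@(np.array(P)-s['tool_pos'])*100
    y0=np.degrees(np.arctan2(M[1,1],M[0,1])); r=None
    if yaw is not None: r=-((yaw-y0+90)%180-90)
    return d.round(2),None if r is None else round(r,2),'yaw',round(y0,2),'tilt',np.round(M[:,2],4)
E
python3 -c "
from h import *
print(go([.36,.2,.38],-61)); print(go([.45,-.26,.36],-61)); print(read_state()['q'])"
```

```text
(array([-23.15, -25.93, -16.16]), np.float64(-55.74), 'yaw', np.float64(63.26), 'tilt', array([-4.e-04, -6.e-04, -1.e+00]))
(array([-51.89, -62.96, -14.14]), np.float64(-55.74), 'yaw', np.float64(63.26), 'tilt', array([-4.e-04, -6.e-04, -1.e+00]))
[ 1.01860932e+00  1.30680277e-01  1.48862028e+00  6.88142565e-06
  1.52298894e+00 -8.54102774e-02]
```

>>> play_rows(targets=[0, 0, -4, 7, 0, 0, -8, 14, -2, -2, -12, 21, -5, -5, -15, 28, -8, -8, -16, 35, -11, -11, -16, 42, -14, -14, -16, 49, -16.8, -17, -16, 56])

```text
t: 0.97
tool_pos: [0.3386, 0.3242, 0.3793]
orientation: [2.082, 2.352, 0.003]
force: [0.4, 0.2, 0.3]
opening: 0.0929
gripper_force: 0.0
```

```bash
python3 -c "
from h import *
print(read_state()['t'],read_state()['tool_pos']);print(go([.36,.1,.38],-61)); print(go([.43,-.25,.36],-61)); print(read_state()['q'])"
```

```text
0.9667 [0.33856758 0.32422362 0.37932816]
(array([-22.52,  -0.58,  -0.09]), np.float64(67.95), 'yaw', np.float64(6.95), 'tilt', array([ 0.0015,  0.001 , -1.    ]))
(array([-58.11,   2.13,   1.89]), np.float64(67.95), 'yaw', np.float64(6.95), 'tilt', array([ 0.0015,  0.001 , -1.    ]))
[ 6.54436344e-01 -2.34617591e-01  1.55093639e+00 -1.47879173e-04
  1.82343112e+00  5.33136767e-01]
```

>>> play_rows(targets=[-4, 0, 0, 7, -8, 0, 0, 14, -12, 0, 0, 21, -16, 0, 0, 28, -20, 0, 0, 35, -24, 0, 0, 42, -28, 0, 0, 49, -31.5, 0, 0, 56])

```text
t: 1.63
tool_pos: [0.3777, 0.011, 0.3787]
orientation: [2.943, 1.097, 0.001]
force: [0.8, 0.2, 0.3]
opening: 0.093
gripper_force: 0.0
```

```bash
python3 -c "
from h import *
print(read_state()['t'],read_state()['tool_pos']); print(go([.45,-.26,.36],-61)); print(read_state()['q'])"
```

```text
1.6333 [0.37772245 0.01098242 0.37872861]
(array([-12.27,  25.22,   1.89]), np.float64(11.88), 'yaw', np.float64(-49.12), 'tilt', array([ 1.e-03, -4.e-04, -1.e+00]))
[-1.06554720e-01 -4.83450228e-01  1.74217606e+00 -3.00192130e-04
  1.88180806e+00  7.50590210e-01]
```

>>> play_rows(targets=[-1.5, 3.5, 0, 2, -3, 7, 0, 4, -4.6, 10.4, 0, 6, -6.5, 14, 0.5, 8, -8.2, 17.5, 1, 10, -10, 21, 1.5, 12, -12, 24.7, 2, 12, -12.3, 25.2, 2, 12])

```text
t: 2.3
tool_pos: [0.4513, -0.2623, 0.3554]
orientation: [-3.04, -0.787, 0.005]
force: [0.7, 0.2, -0.9]
opening: 0.0929
gripper_force: 0.0
```

```bash
python3 - <<'E'
from h import *
c=cam('wrist');save(c,'w1.png',s=1.56);print(np.array(c['T_tool_cam']).round(3).tolist(),c['vfov'])
print(read_state()['tool_pos'],proj(c,[.465,-.278,.198]),proj(c,[.465,-.278,.06]))
E
```

```text
[[0.001, 0.961, 0.275, 0.075], [1.0, -0.001, 0.0, 0.0], [0.0, 0.275, -0.961, -0.166], [0.0, 0.0, 0.0, 1.0]] 59.982429477577675
[ 0.45114677 -0.2608693   0.35600941] [274.90859219 174.52311265] [269.29263712 153.11004776]
```

View pics/w1.png

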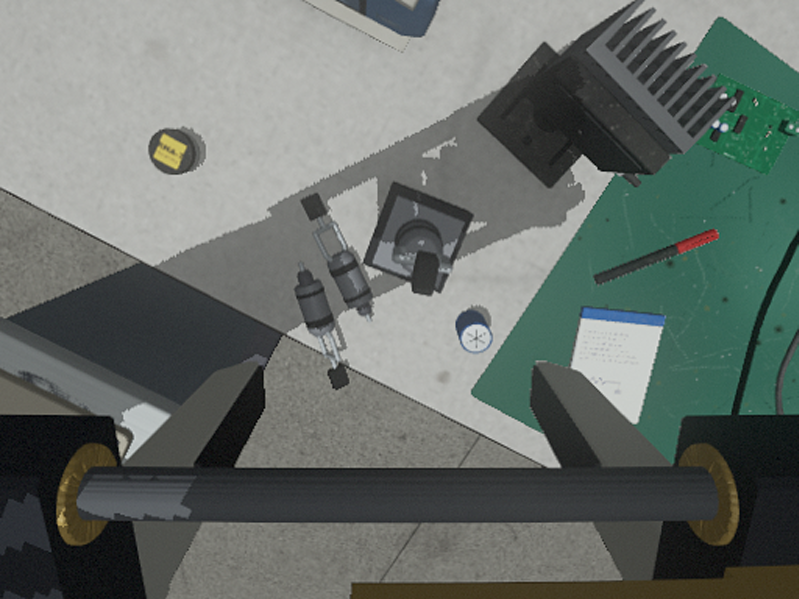

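The wrist view shows the tab top at about (426,275), where I predicted (429,273), and the collar at about (418,240), predicted (421,239). The position estimate is good, so I move closer for the yaw.

```bash
python3 -c "
from h import *
print(go([.465,-.278,.25],-61))"
```

```text
(array([ 0.41,  2.2 , 10.59]), np.float64(0.02), 'yaw', np.float64(-60.98), 'tilt', array([-0.0034,  0.0013, -1.    ]))
```

>>> play_rows(targets=[0.2, 1, 3, 0, 0.4, 2, 6, 0, 0.4, 2.2, 9, 0, 0.4, 2.2, 10.6, 0, 0.4, 2.2, 10.6, 0, 0.4, 2.2, 10.6, 0])

```text
t: 2.85
tool_pos: [0.4657, -0.2734, 0.2524]
orientation: [-3.038, -0.794, 0.001]
force: [0.1, -0.4, 1.4]
opening: 0.093
gripper_force: 0.0
```

```bash
python3 - <<'E'
from h import *
c=cam('wrist');save(c,'w2.png',crop=(180,120,380,270),s=4)
print(go([.465,-.278,.25],-61),proj(c,[.465,-.278,.198]),proj(c,[.465,-.278,.06]))
E
```

```text
(array([-0.31,  0.27,  0.4 ]), np.float64(0.3), 'yaw', np.float64(-60.7), 'tilt', array([ 1.3e-03, -7.0e-04, -1.0e+00])) [259.09624012 216.42136561] [257.62163884 174.44805008]
```

View pics/w2.png

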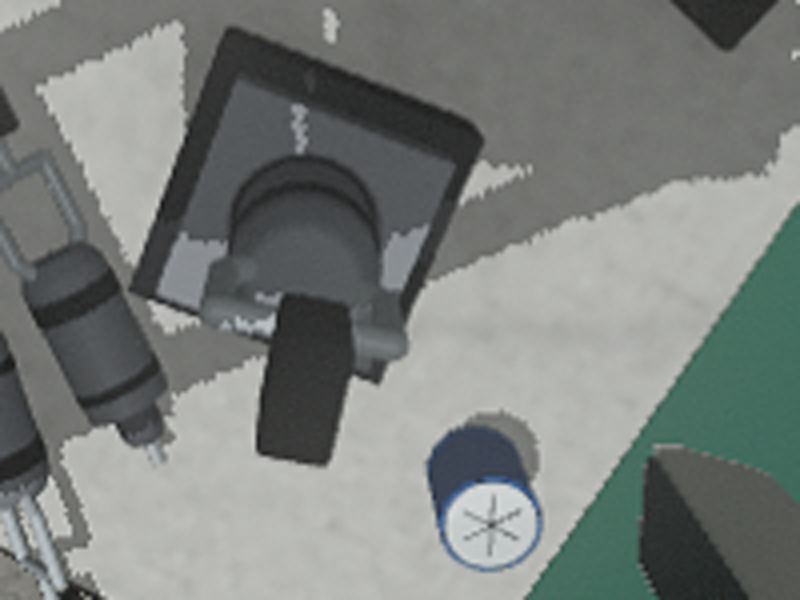

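The closer wrist view shows the tab's top face with lower corners (257,455) and (328,465) and right far corner (352,345). The bar ends are at about (222,305) and (398,340), so it needs roughly 10° more turn.

```bash
python3 - <<'E'
from h import *
c=cam('wrist')
g=lambda x,y,z:plane(c,(180+x/4,120+y/4),z)
A,B=g(257,455,.198),g(328,465,.198);C=g(352,345,.198);print('w',np.linalg.norm(A-B),np.linalg.norm(B-C),'ctr',(A+C)/2)
D,E=g(222,305,.152),g(398,341,.152);print('bar',(D+E)/2,np.linalg.norm(D-E))
an=lambda v:np.degrees(np.arctan2(v[1],v[0]))
print(an(B-A),an(C-B)-90,an(E-D))
P=(A+C)/2*.6+.4*(D+E)/2; P[2]=.167; print(P)
for y in(-69,-70,-71):print(go(P,y))
E
```

```text
w 0.012915714166390042 0.023037738742290464 ctr [ 0.46182053 -0.2785319   0.198     ]
bar [ 0.46306407 -0.27967568  0.152     ] 0.03792703486451159
-69.30827218219459 -70.81981059441843 -72.72794726481416
[ 0.46231795 -0.27898941  0.167     ]
(array([-0.63,  0.15,  8.79]), np.float64(8.29), 'yaw', np.float64(-60.71), 'tilt', array([ 0.0027, -0.0017, -1.    ]))
(array([-0.63,  0.15,  8.79]), np.float64(9.29), 'yaw', np.float64(-60.71), 'tilt', array([ 0.0027, -0.0017, -1.    ]))
(array([-0.63,  0.15,  8.79]), np.float64(10.29), 'yaw', np.float64(-60.71), 'tilt', array([ 0.0027, -0.0017, -1.    ]))
```

>>> play_rows(targets=[-0.3, 0.1, 0, 5, -0.6, 0.15, 0, 10.2, -0.6, 0.15, 2, 10.2, -0.6, 0.15, 4, 10.2, -0.6, 0.15, 6, 10.2, -0.6, 0.15, 7, 10.2, -0.6, 0.15, 7, 10.2], grip=6)

```text
t: 3.53
tool_pos: [0.461, -0.2782, 0.1816]
orientation: [-3.097, -0.52, 0.002]
force: [0.3, 0.1, 0.2]
opening: 0.0604
gripper_force: 0.0
```

```bash
python3 - <<'E'
from h import *
print(go([.4623,-.279,.167],-71),read_state()['force'])
E
```

```text
(array([0.1 , 0.12, 1.45]), np.float64(0.07), 'yaw', np.float64(-70.93), 'tilt', array([-0.0014,  0.0011, -1.    ])) [0.27687808 0.11528762 0.18474911]
```

>>> play_rows(targets=[0, 0.1, 0.8, 0, 0, 0.1, 1.4, 0, 0, 0.1, 1.4, 0, 0, 0.1, 1.4, 0])

```text
t: 3.87
tool_pos: [0.462, -0.2799, 0.1689]
orientation: [3.098, 0.52, 0.0]
force: [0.7, 0.6, 0.0]
opening: 0.0601
gripper_force: 0.0
```

>>> play_rows(targets=[0, 0, 0, 0, 0, 0, 0, 0, 0, 0, 0, 0, 0, 0, 0, 0, 0, 0, 0, 0, 0, 0, 0, 0, 0, 0, 0, 0, 0, 0, 0, 0], grip=0.8, grip_force=25)

```text
t: 4.53
tool_pos: [0.4616, -0.2795, 0.1683]
orientation: [-3.098, -0.52, 0.0]
force: [-0.5, 2.7, 3.3]
opening: 0.0141
gripper_force: 25.0
```

>>> play_rows(targets=[0, 0, -0.5, 0, 0, 0, -1.5, 0, 0, 0, -3, 0, 0, 0, -5, 0, 0, 0, -7, 0, 0, 0, -9, 0, 0, 0, -11, 0, 0, 0, -13, 0])

```text
t: 5.2
tool_pos: [0.4616, -0.2797, 0.3001]
orientation: [3.098, 0.52, 0.0]
force: [0.4, -0.0, -3.1]
opening: 0.0138
gripper_force: 25.0
```

>>> play_rows(targets=[0, 0, -1, 0, 0, 0, -2, 0, 0, 0, -2, 0, 0, 0, -2, 0, 0, 0, -2, 0, 0, 0, -2, 0])

```text
t: 5.7
tool_pos: [0.4613, -0.2794, 0.3168]
orientation: [-3.096, -0.52, 0.003]
force: [0.5, 0.7, -4.1]
opening: 0.0136
gripper_force: 25.0
```

```bash
python3 - <<'E'
from h import *
c=cam('side');F=[]
for i in range(5): s=read_state();F.append(np.r_[s['force'],s['wrist_torque']]);eyes.read_camera('side')
print(np.mean(F,0),s['opening'])
c=cam('side');a=cam('scene')
print(s['tool_pos'],s['q'],go([.39,.05,.335],-99))
i1=c['image'][120:290,205:305,::-1];i2=a['image'][115:285,170:360,::-1]
i3=c['image'][100:270,200:310,::-1]
cv2.imwrite('pics/lift.png',cv2.resize(np.hstack([i2,i3]),None,fx=2.66,fy=2.66,interpolation=cv2.INTER_CUBIC))
E
```

```text
[ 1.73660213e-01 -2.80380947e-01 -3.87674796e+00 -2.65517749e-02
  1.53686732e-01 -1.48928544e-03] 0.013981858509215758
[ 0.46165344 -0.27963463  0.31794501] [-6.39620449e-01 -5.18301516e-02  1.49615024e+00 -9.32916078e-07
  1.69812489e+00  5.98601471e-01] (array([  3.98, -33.51,  -1.66]), np.float64(28.05), 'yaw', np.float64(-70.95), 'tilt', array([-1.e-04,  1.e-04, -1.e+00]))
```

View pics/lift.png

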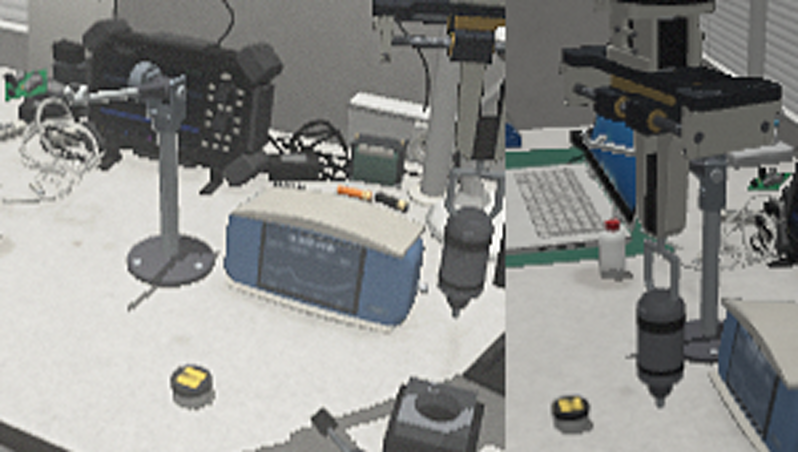

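The driver is lifted, upright and clear, and weighs about 3.9 N. I carry it to a spot outward of the arm end.

>>> play_rows(targets=[0.2, -1, -0.2, 2, 0.5, -3, -0.5, 4, 0.9, -5.5, -1, 7, 1.3, -8.5, -1.7, 10, 1.6, -11.5, -1.7, 13, 2, -14.5, -1.7, 16, 2.4, -17.5, -1.7, 19, 2.8, -20.5, -1.7, 22])

```text
t: 6.77
tool_pos: [0.4208, -0.0756, 0.3357]
orientation: [3.14, -0.085, 0.001]
force: [0.7, 0.4, -3.9]
opening: 0.0137
gripper_force: 25.0
```

```bash
python3 - <<'E'
from h import *
print(go([.39,.08,.34],-99),go([.410,.141,.34],-99))
E
```

```text
(array([ -3.93, -15.37,  -0.44]), np.float64(5.89), 'yaw', np.float64(-93.11), 'tilt', array([ 7.e-04, -2.e-04, -1.e+00])) (array([ -2.26, -21.57,  -0.44]), np.float64(5.89), 'yaw', np.float64(-93.11), 'tilt', array([ 7.e-04, -2.e-04, -1.e+00]))
```

>>> play_rows(targets=[-0.8, -2.5, -0.4, 3, -1.6, -5.5, -0.4, 6, -2.4, -8.5, -0.4, 6, -3, -11.5, -0.4, 6, -3, -14.5, -0.4, 6, -2.7, -17.5, -0.4, 6, -2.4, -20, -0.4, 6, -2.3, -21.5, -0.4, 6])

```text
t: 7.43
tool_pos: [0.4094, 0.1416, 0.3397]
orientation: [-3.131, 0.242, -0.001]
force: [0.5, -0.7, -2.8]
opening: 0.0138
gripper_force: 25.0
```

>>> play_rows(targets=[0, 0, 0, 0, 0, 0, 0, 0, 0, 0, 0, 0])

```text
t: 7.68
tool_pos: [0.4094, 0.1385, 0.3395]
orientation: [3.132, -0.245, 0.0]
force: [-0.8, 0.2, -4.1]
opening: 0.0138
gripper_force: 25.0
```

```bash
python3 - <<'E'
from h import *
w=cam('wrist');c=cam('side');a=cam('scene');s=read_state();print(s['tool_pos'])
for n,k in(('w',w),('side',c),('scene',a)):
    print(n,[proj(k,p).round(1).tolist() for p in([.618,.108,.235],[.4756,.131,.28],s['tool_pos']-[0,0,.0163])])
t=lambda k,x,y,W=133,H=100,f=3:cv2.resize(k['image'][y:y+H,x:x+W,::-1],(400,300),interpolation=cv2.INTER_CUBIC)
up=cv2.resize(w['image'][...,::-1],(400,300))
cv2.imwrite('pics/app.png',np.vstack([np.hstack([up,t(w,190,110)]),np.hstack([t(c,185,120),t(a,150,120)])]))
E
```

```text
[0.40952748 0.13817421 0.33959563]
w [[249.8, -99.2], [248.5, 115.4], [253.1, 234.0]]
side [[276.0, 163.2], [230.3, 150.1], [208.2, 137.0]]
scene [[232.2, 148.3], [195.8, 149.2], [175.5, 141.4]]
```

View pics/app.png

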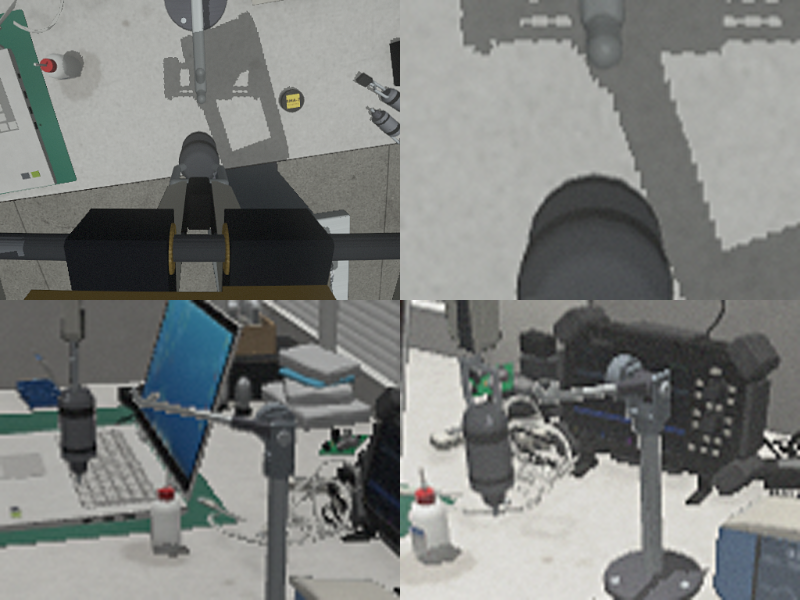

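In the wrist view the arm runs straight up the picture near column 252-258, with its end at about (258,130) in full pixels. The side and scene views show the driver upright, outward of the arm end. Now I fit the arm's line from the wrist view.

```bash
python3 - <<'E'
from h import *
w=cam('wrist');im=w['image'].astype(int)
for r in range(6,140,12): print(r,[int(v) for v in im[r,236:276].mean(1)])
print(im[60,255],im[60,262],im[60,270])
E
```

```text
6 [94, 94, 95, 96, 96, 97, 95, 88, 146, 159, 174, 171, 174, 174, 174, 176, 178, 183, 182, 176, 166, 149, 91, 67, 66, 70, 70, 68, 68, 67, 75, 99, 97, 96, 93, 97, 96, 95, 96, 94]
18 [99, 97, 97, 98, 99, 99, 98, 99, 97, 156, 162, 175, 175, 173, 174, 174, 177, 180, 184, 179, 174, 162, 137, 83, 62, 69, 66, 68, 67, 68, 67, 67, 86, 101, 96, 98, 97, 96, 98, 95]
30 [87, 96, 100, 98, 98, 98, 97, 97, 98, 135, 157, 172, 174, 173, 174, 175, 177, 179, 182, 184, 179, 170, 152, 107, 95, 65, 65, 66, 66, 68, 67, 66, 74, 98, 94, 95, 90, 81, 62, 61]
42 [169, 171, 172, 173, 173, 173, 173, 173, 174, 124, 94, 101, 110, 115, 115, 117, 119, 118, 121, 123, 124, 120, 115, 105, 95, 107, 107, 107, 107, 108, 110, 112, 109, 108, 108, 105, 104, 105, 104, 105]
54 [110, 110, 111, 108, 111, 111, 114, 109, 113, 111, 87, 101, 111, 117, 117, 117, 118, 120, 120, 123, 126, 123, 118, 109, 100, 108, 107, 106, 109, 107, 106, 108, 107, 106, 108, 108, 108, 111, 107, 107]
66 [112, 110, 110, 108, 110, 109, 111, 110, 110, 110, 99, 93, 106, 114, 118, 119, 116, 119, 121, 122, 124, 125, 120, 115, 107, 94, 111, 109, 109, 107, 106, 108
[... 588 characters left out ...]
8, 107, 108, 108, 107, 109, 107, 108, 109, 106]
114 [105, 108, 105, 107, 108, 104, 107, 105, 109, 109, 109, 108, 108, 89, 101, 113, 119, 119, 115, 114, 112, 114, 118, 127, 125, 120, 110, 103, 108, 106, 109, 109, 107, 108, 107, 110, 112, 114, 113, 110]
126 [174, 172, 174, 174, 174, 175, 175, 173, 173, 170, 171, 173, 171, 105, 105, 87, 95, 105, 108, 116, 127, 130, 127, 117, 112, 108, 101, 96, 107, 108, 107, 109, 110, 108, 109, 108, 107, 110, 109, 108]
138 [172, 172, 169, 169, 170, 172, 172, 172, 172, 172, 169, 171, 174, 174, 171, 171, 171, 172, 176, 173, 150, 104, 108, 110, 109, 109, 110, 112, 111, 108, 110, 107, 110, 110, 110, 109, 109, 111, 110, 109]
[119 124 124] [111 112 110] [107 108 105]
```

```bash
python3 - <<'E'
from h import *
w=cam('wrist');s=read_state();P=[]
for r,cx in((42,253.),(54,253.3),(66,253.9),(78,254.7),(90,255.3),(102,255.7),(114,256.2),(126,256.4)):
    z=.27
    for i in range(30):
        X=plane(w,(cx,r),z); d=np.hypot(X[0]-.618,X[1]-.108); z=.235+d*np.tan(.25)+.004
    P.append(X);print(r,X.round(4),round(d,4))
P=np.array(P);k=np.polyfit(P[:,0],P[:,1],1);print('dir deg',np.degrees(np.arctan(k[0])),'y at post',np.polyval(k,.618),'y at .475',np.polyval(k,.475))
im=w['image'].astype(int);print([int(v) for v in im[70:140,252:260].mean((1,2))])
print(s['tool_pos'],go(s['tool_pos'],-99))
# held driver bar / tab in wrist view? chuck & body columns
for r in(180,190,200): print(r,[int(v) for v in im[r,215:300].mean(1)])
E
```

```text
42 [0.5225 0.1203 0.2636] 0.0963
54 [0.5147 0.1213 0.2656] 0.1042
66 [0.5069 0.1221 0.2676] 0.112
78 [0.499  0.1228 0.2696] 0.1199
90 [0.4912 0.1236 0.2716] 0.1277
102 [0.4835 0.1246 0.2736] 0.1356
114 [0.4757 0.1255 0.2756] 0.1434
126 [0.4679 0.1266 0.2776] 0.1512
dir deg -6.378707161562145 y at post 0.10961517983096533 y at .475 0.12560139034046264
[120, 121, 121, 121, 121, 120, 121, 120, 121, 121, 121, 121, 121, 121, 121, 121, 121, 112, 102, 105, 110, 113, 115, 116, 111, 106, 103, 98, 95, 95, 96, 96, 96, 96, 95, 96, 100, 112, 121, 122, 122, 122, 122, 122, 117, 107, 101, 97, 94, 92, 92, 92, 97, 103, 107, 111, 115, 113, 110, 106, 103, 98, 96, 109, 123, 125, 124, 136, 145, 159]
[0.40951344 0.13834128 0.33958802] (array([0., 0., 0.]), np.float64(-0.02), 'yaw', np.float64(-99.02), 'tilt', array([ 3.e-04, -0.e+00, -1.e+00]))
180 [173, 173, 173, 175, 174, 175, 176, 174, 177, 177, 177, 176, 175, 173, 172, 171, 172, 173, 175, 176, 123, 49, 64, 68, 67, 66, 66, 67, 64, 65, 63, 58, 55, 54, 55, 51, 47, 49, 53, 48, 49, 46, 51, 50, 49, 51, 52, 54, 53, 61, 63, 65, 63, 64, 62, 63, 63, 55, 51, 91, 
[... 189 characters left out ...]
 175, 174, 173, 175, 177, 149, 50, 52, 56, 60, 64, 66, 69, 68, 71, 71, 72, 72, 72, 73, 73, 76, 71, 70, 74, 71, 73, 73, 73, 73, 73, 75, 73, 71, 74, 72, 68, 74, 70, 74, 72, 69, 67, 70, 61, 59, 54, 43, 43, 58, 90, 112, 110, 109, 113, 111, 109, 106, 111, 109, 110, 112, 110, 111, 106, 105, 103, 103, 104, 115, 174, 170, 169]
200 [174, 174, 173, 172, 172, 171, 168, 167, 169, 170, 171, 171, 174, 175, 143, 50, 66, 68, 70, 69, 71, 71, 68, 73, 75, 75, 79, 81, 79, 80, 84, 80, 86, 82, 82, 83, 82, 81, 83, 83, 81, 81, 80, 81, 82, 82, 82, 80, 83, 80, 79, 79, 78, 80, 75, 75, 72, 70, 69, 67, 68, 69, 68, 60, 66, 136, 103, 106, 108, 110, 106, 107, 108, 108, 106, 108, 105, 105, 104, 106, 105, 107, 105, 105, 105]
```

```bash
python3 - <<'E'
from h import *
u=np.array([-np.cos(np.radians(6.4)),np.sin(np.radians(6.4))])
seat=np.array([.4762,.1254])
print(go(np.r_[seat+u*.038,.3123],-96.4))
print(go(np.r_[seat,.3123],-96.4))
E
```

```text
(array([2.99, 0.41, 2.73]), np.float64(-2.62), 'yaw', np.float64(-99.02), 'tilt', array([ 3.e-04, -0.e+00, -1.e+00]))
(array([6.79, 0.23, 2.73]), np.float64(-2.62), 'yaw', np.float64(-99.02), 'tilt', array([ 3.e-04, -0.e+00, -1.e+00]))
```

>>> play_rows(targets=[0, 0, 1, -1, 0, 0.2, 2, -2.6, 0.5, 0.4, 2.7, -2.6, 1.2, 0.4, 2.7, -2.6, 2, 0.4, 2.7, -2.6, 2.7, 0.4, 2.7, -2.6, 3, 0.4, 2.7, -2.6, 3, 0.4, 2.7, -2.6])

```text
t: 8.6
tool_pos: [0.4394, 0.1302, 0.3127]
orientation: [3.137, -0.175, 0.0]
force: [-0.2, 0.9, -4.6]
opening: 0.0135
gripper_force: 25.0
```

```bash
python3 - <<'E'
from h import *
w=cam('wrist');c=cam('side');a=cam('scene');s=read_state();print(s['tool_pos'],s['force'])
print(go([.4762,.1254,.3123],-96.4))
b=s['tool_pos']-[0,0,.0163]
for k in(c,a): print([proj(k,p).round(1).tolist() for p in(b,b-[0,0,.037],[.4762,.1254,.28])])
t=lambda k,x,y,W,H:cv2.resize(k['image'][y:y+H,x:x+W,::-1],(400,500),interpolation=cv2.INTER_CUBIC)
cv2.imwrite('pics/app2.png',np.hstack([t(c,200,120,56,70),t(a,165,115,56,70)]))
E
```

```text
[0.4384944  0.13049911 0.31265461] [ 0.94077351  0.38305042 -3.4506464 ]
(array([3.8 , 0.09, 0.04]), np.float64(0.05), 'yaw', np.float64(-96.35), 'tilt', array([-0.e+00,  1.e-04, -1.e+00]))
[[218.2, 145.7], [218.6, 157.3], [230.8, 150.6]]
[[186.5, 148.2], [187.8, 161.5], [197.6, 149.5]]
```

View pics/app2.png

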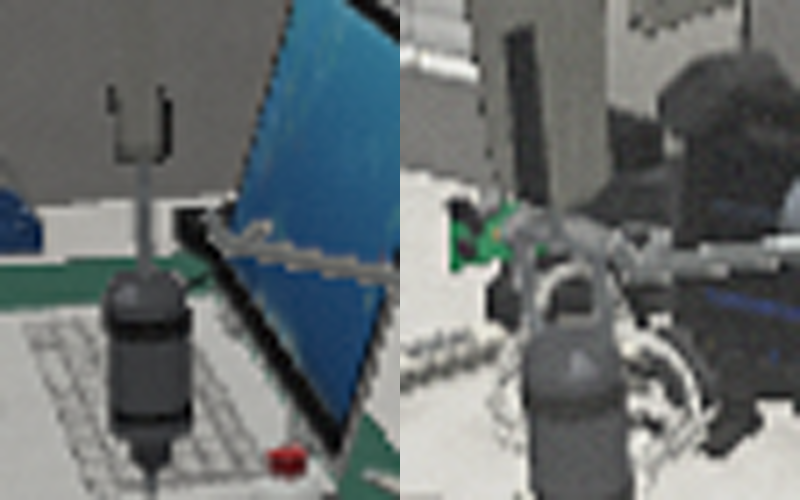

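The side view shows the driver upright with its stem at x≈145. The outer lip is at (210,215), the inner lip at (262,228) and the body top at about y=275. The bar sits roughly 2 mm higher relative to the arm than predicted, so I lower 1.5 mm and pass it over slowly.

>>> play_rows(targets=[0.2, 0.05, 0.1, 0, 0.4, 0.1, 0.15, 0, 0.6, 0.1, 0.15, 0, 0.9, 0.1, 0.15, 0, 1.2, 0.1, 0.15, 0, 1.5, 0.1, 0.15, 0, 1.8, 0.1, 0.15, 0, 2, 0.1, 0.15, 0])

```text
t: 9.42
tool_pos: [0.4586, 0.1272, 0.3109]
orientation: [3.137, -0.174, -0.0]
force: [1.6, -0.2, -2.4]
opening: 0.0136
gripper_force: 25.0
```

>>> play_rows(targets=[0.2, 0, 0, 0, 0.4, 0, 0, 0, 0.7, 0, 0, 0, 1, 0, 0, 0, 1, 0, 0, 0])

```text
t: 9.83
tool_pos: [0.4686, 0.126, 0.3109]
orientation: [3.137, -0.174, 0.0]
force: [0.0, -0.8, -3.8]
opening: 0.0138
gripper_force: 25.0
```

>>> play_rows(targets=[0.2, 0, 0, 0, 0.4, 0, 0, 0, 0.6, 0, 0, 0, 0.8, 0, 0, 0, 0.8, 0, 0, 0, 0.8, 0, 0, 0])

```text
t: 10.33
tool_pos: [0.4761, 0.1252, 0.3109]
orientation: [3.137, -0.174, -0.0]
force: [-0.4, 0.2, -5.0]
opening: 0.014
gripper_force: 25.0
```

```bash
cat >> h.py <<'E'
def force(n=6):
    F=[]
    for i in range(n):
        c=eyes.read_camera('side'); F.append(read_state()['force'])
    return np.mean(F,0).round(2)
E
python3 - <<'E'
from h import *
c=cam('side');a=cam('scene');s=read_state();print(s['tool_pos'],force())
t=lambda k,x,y,W,H:cv2.resize(k['image'][y:y+H,x:x+W,::-1],(400,500),interpolation=cv2.INTER_CUBIC)
cv2.imwrite('pics/app3.png',np.hstack([t(c,206,120,56,70),t(a,170,115,56,70)]))
E
```

```text
[0.47602779 0.12525364 0.31093337] [-0.1  0.1 -3.4]
```

View pics/app3.png

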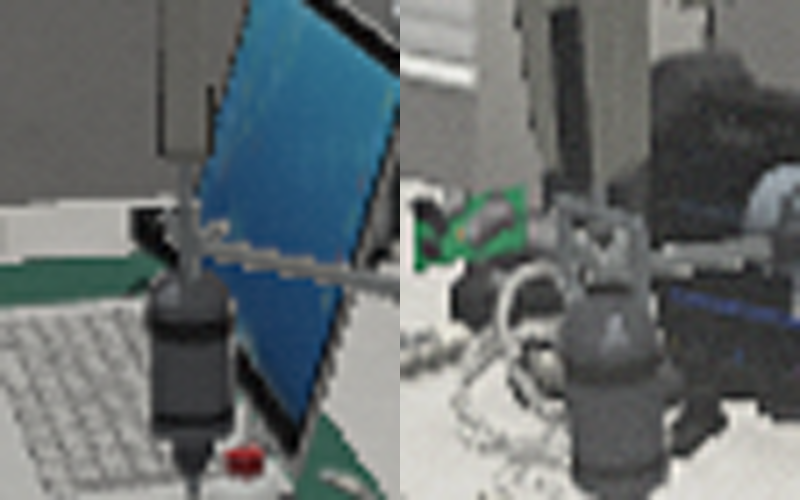

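The bail now encloses the arm. The stem is at x≈186 and the notch at about x=196 in the left panel, so I shift about 3 mm inward and then lower.

>>> play_rows(targets=[0.15, 0, 0, 0, 0.3, 0, 0.2, 0, 0.3, 0, 0.4, 0, 0.3, 0, 0.6, 0, 0.3, 0, 0.8, 0, 0.3, 0, 1, 0, 0.3, 0, 1, 0, 0.3, 0, 1, 0])

```text
t: 11.4
tool_pos: [0.4789, 0.1249, 0.3007]
orientation: [3.137, -0.174, -0.001]
force: [0.1, -0.0, -4.1]
opening: 0.014
gripper_force: 25.0
```

```bash
python3 -c "
from h import *
print(force(),read_state()['tool_pos'])"
```

```text
[-0.02 -0.1  -3.44] [0.47911521 0.12494669 0.30111731]
```

>>> play_rows(targets=[0, 0, 0.1, 0, 0, 0, 0.2, 0, 0, 0, 0.3, 0, 0, 0, 0.4, 0, 0, 0, 0.5, 0, 0, 0, 0.6, 0, 0, 0, 0.6, 0])

```text
t: 12.28
tool_pos: [0.4789, 0.1249, 0.2948]
orientation: [3.137, -0.174, -0.001]
force: [-0.8, -0.1, -2.9]
opening: 0.0136
gripper_force: 25.0
```

```bash
python3 -c "
from h import *
print(force(),read_state()['tool_pos'])"
```

```text
[-1.11  0.39 -2.3 ] [0.4790366  0.12492712 0.29507075]
```

>>> play_rows(targets=[-0.1, 0, 0, 0, -0.2, 0, 0, 0, -0.2, 0, 0, 0])

```text
t: 12.83
tool_pos: [0.4773, 0.1251, 0.2951]
orientation: [-3.137, 0.174, -0.001]
force: [1.3, 0.3, -3.7]
opening: 0.0137
gripper_force: 25.0
```

```bash
python3 -c "
from h import *
print(force(),read_state()['tool_pos'])"
```

```text
[ 1.11 -0.04 -2.91] [0.4771878  0.12514384 0.2950016 ]
```

>>> play_rows(targets=[0, 0, 0.1, 0, 0, 0, 0.2, 0, 0, 0, 0.3, 0, 0, 0, 0.3, 0, 0, 0, 0.3, 0])

```text
t: 13.55
tool_pos: [0.4769, 0.1252, 0.2918]
orientation: [3.137, -0.174, -0.001]
force: [-0.7, 0.0, -2.5]
opening: 0.014
gripper_force: 25.0
```

```bash
python3 -c "
from h import *
print(force(),read_state()['tool_pos'])"
```

```text
[-0.05  0.14 -2.66] [0.477082   0.12515251 0.29201253]
```

>>> play_rows(targets=[-0.04, 0, 0.15, 0, -0.09, 0, 0.3, 0, -0.13, 0, 0.45, 0, -0.17, 0, 0.6, 0, -0.21, 0, 0.75, 0, -0.25, 0, 0.9, 0, -0.28, 0, 1, 0, -0.28, 0, 1, 0])

```text
t: 14.52
tool_pos: [0.4743, 0.1254, 0.2817]
orientation: [3.137, -0.174, -0.0]
force: [1.5, -1.1, -1.9]
opening: 0.0139
gripper_force: 25.0
```

```bash
python3 -c "
from h import *
print(force(8),read_state()['tool_pos'],read_state()['wrist_torque'])"
```

```text
[ 1.12 -0.1  -1.88] [0.47429898 0.12545846 0.28203136] [-0.06847607  0.00240942 -0.03789904]
```

>>> play_rows(targets=[-0.03, 0, 0.15, 0, -0.07, 0, 0.3, 0, -0.1, 0, 0.45, 0, -0.13, 0, 0.6, 0, -0.16, 0, 0.75, 0, -0.19, 0, 0.9, 0, -0.21, 0, 1, 0, -0.21, 0, 1, 0])

```text
t: 15.58
tool_pos: [0.4723, 0.1257, 0.2718]
orientation: [-3.137, 0.174, -0.0]
force: [2.4, 0.4, -1.0]
opening: 0.014
gripper_force: 25.0
```

```bash
python3 -c "
from h import *
print(force(8),read_state()['tool_pos'],read_state()['wrist_torque'])"
```

```text
[ 2.75 -0.09 -1.12] [0.47229283 0.12568016 0.27207695] [-0.09161133 -0.40410575 -0.00575699]
```

>>> play_rows(targets=[0.05, 0, 0, 0, 0.1, 0, 0, 0, 0.15, 0, 0, 0, 0.15, 0, 0, 0])

```text
t: 16.32
tool_pos: [0.4733, 0.1256, 0.2717]
orientation: [3.137, -0.174, -0.002]
force: [-1.8, 0.6, -0.5]
opening: 0.0138
gripper_force: 25.0
```

```bash
python3 -c "
from h import *
print(force(8),read_state()['tool_pos'],read_state()['wrist_torque'])"
```

```text
[-1.51 -0.15 -0.56] [0.4735947  0.12553249 0.27192332] [0.02738437 0.54112481 0.04036493]
```

>>> play_rows(targets=[-0.03, 0, 0, 0, -0.06, 0, 0.1, 0, -0.07, 0, 0.2, 0, -0.09, 0, 0.3, 0, -0.1, 0, 0.4, 0, -0.11, 0, 0.5, 0, -0.11, 0, 0.5, 0, -0.11, 0, 0.5, 0])

```text
t: 17.38
tool_pos: [0.4728, 0.1256, 0.267]
orientation: [-3.137, 0.174, -0.001]
force: [1.2, -0.4, -0.8]
opening: 0.014
gripper_force: 25.0
```

```bash
python3 -c "
from h import *
print(force(10),read_state()['tool_pos'],read_state()['wrist_torque'])"
```

```text
[ 1.92 -0.39 -0.77] [0.47265003 0.12563155 0.26698775] [-0.0384225  -0.25861007 -0.00263128]
```

>>> play_rows(targets=[0.03, 0, 0, 0, 0.06, 0, 0, 0, 0.06, 0, 0.1, 0, 0.06, 0, 0.2, 0, 0.05, 0, 0.3, 0, 0.05, 0, 0.4, 0, 0.05, 0, 0.4, 0, 0.05, 0, 0.4, 0])

```text
t: 18.55
tool_pos: [0.4728, 0.1256, 0.2627]
orientation: [3.137, -0.174, -0.001]
force: [-3.4, 0.0, 0.1]
opening: 0.0139
gripper_force: 25.0
```

```bash
python3 -c "
from h import *
print(force(12),read_state()['tool_pos'],read_state()['wrist_torque'])"
```

```text
[-4.31  0.5   0.12] [0.47296951 0.12559313 0.26289571] [0.11335321 1.14695079 0.03352898]
```

>>> play_rows(targets=[-0.03, 0, 0, 0, -0.06, 0, 0, 0, -0.09, 0, 0, 0, -0.11, 0, 0, 0, -0.11, 0, 0, 0, -0.11, 0, 0, 0])

```text
t: 19.65
tool_pos: [0.4726, 0.1256, 0.2633]
orientation: [-3.137, 0.174, -0.002]
force: [1.7, -0.0, -0.1]
opening: 0.014
gripper_force: 25.0
```

```bash
python3 -c "
from h import *
print(force(12),read_state()['tool_pos'],read_state()['wrist_torque'])"
```

```text
[ 1.91 -0.27 -0.18] [0.47206273 0.12570592 0.26296118] [ 0.02762083 -0.24322936  0.00658912]
```

>>> play_rows(targets=[0.02, 0, 0, 0, 0.03, 0, 0, 0, 0.03, 0, 0, 0, 0.03, 0, 0, 0], grip_force=10)

```text
t: 20.58
tool_pos: [0.4721, 0.1257, 0.2629]
orientation: [3.137, -0.174, -0.001]
force: [-0.5, 1.1, -0.6]
opening: 0.0139
gripper_force: 10.0
```

```bash
python3 -c "
from h import *
print(force(30),read_state()['tool_pos'],read_state()['wrist_torque'])"
```

```text
[-0.78 -0.01 -0.3 ] [0.47225999 0.12569529 0.26294725] [0.08258531 0.4666098  0.0099723 ]
```

>>> play_rows(targets=[-0.01, 0, 0.1, 0, -0.02, 0, 0.2, 0, -0.03, 0, 0.3, 0, -0.03, 0, 0.35, 0, -0.03, 0, 0.35, 0, -0.03, 0, 0.35, 0])

```text
t: 22.58
tool_pos: [0.4721, 0.1257, 0.2595]
orientation: [3.137, -0.174, 0.0]
force: [-0.2, 0.4, 0.1]
opening: 0.0144
gripper_force: 10.0
```

```bash
python3 -c "
from h import *
print(force(25),read_state()['tool_pos'],read_state()['wrist_torque'])"
```

```text
[-0.55  0.12  0.24] [0.47206726 0.12567832 0.25950682] [0.01007368 0.16614413 0.03027323]
```

>>> play_rows(targets=[-0.01, 0, -0.05, 0, -0.01, 0, -0.1, 0, -0.01, 0, -0.1, 0, -0.01, 0, -0.1, 0, -0.01, 0, -0.1, 0, -0.01, 0, -0.1, 0], grip_force=3)

```text
t: 24.33
tool_pos: [0.472, 0.1257, 0.2605]
orientation: [-3.137, 0.174, -0.0]
force: [1.4, -0.7, -0.1]
opening: 0.0135
gripper_force: 3.0
```

>>> play_rows(targets=[0, 0, 0, 0, 0, 0, 0, 0, 0, 0, 0, 0, 0, 0, 0, 0, 0, 0, 0, 0, 0, 0, 0, 0])

```text
t: 24.83
tool_pos: [0.4719, 0.1257, 0.2605]
orientation: [3.137, -0.174, -0.0]
force: [0.6, -0.5, 0.7]
opening: 0.0139
gripper_force: 3.0
```

>>> play_rows(targets=[0, 0, 0, 0, 0, 0, 0, 0, 0, 0, 0, 0, 0, 0, 0, 0, 0, 0, 0, 0, 0, 0, 0, 0])

```text
t: 25.33
tool_pos: [0.4719, 0.1257, 0.2604]
orientation: [-3.137, 0.174, 0.0]
force: [1.0, -1.0, 0.5]
opening: 0.0141
gripper_force: 3.0
```

```bash
python3 - <<'E'
from h import *
print(force(15),read_state()['tool_pos'],read_state()['wrist_torque'])
c=cam('side');a=cam('scene')
t=lambda k,x,y,W,H:cv2.resize(k['image'][y:y+H,x:x+W,::-1],(400,500),interpolation=cv2.INTER_CUBIC)
cv2.imwrite('pics/set.png',np.hstack([t(c,206,125,64,80),t(a,170,120,64,80)]))
E
```

```text
[ 1.28  0.02 -0.02] [0.47191767 0.12569108 0.26045171] [-0.01935046 -0.03640345 -0.03978584]
```

View pics/set.png

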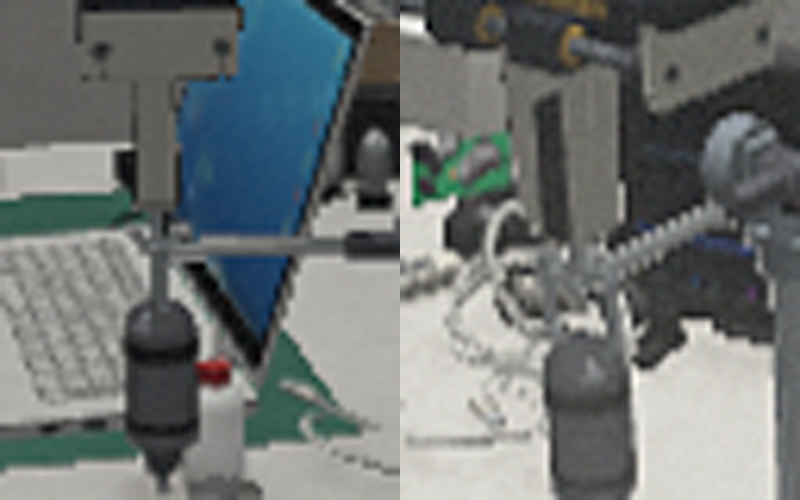

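The arm is level with the bail over its end and the driver upright. Vertical force is about 0 and side force about 1.3 N. I trim the side force and open the fingers slowly.

>>> play_rows(targets=[0.01, 0, 0, 0, 0.02, 0, 0, 0, 0.02, 0, 0, 0, 0.02, 0, 0, 0, 0.02, 0, 0, 0])

```text
t: 26.6
tool_pos: [0.472, 0.1257, 0.2604]
orientation: [3.137, -0.174, -0.001]
force: [0.6, -0.2, -0.2]
opening: 0.0141
gripper_force: 3.0
```

```bash
python3 -c "
from h import *
print(force(12),read_state()['tool_pos'],read_state()['wrist_torque'])"
```

```text
[-0.38  0.38 -0.03] [0.47202576 0.12569852 0.26042087] [0.0587011  0.28705753 0.0052453 ]
```

>>> play_rows(targets=[0, 0, 0, 0, 0, 0, 0, 0, 0, 0, 0, 0, 0, 0, 0, 0], grip=1.7)

```text
t: 27.53
tool_pos: [0.4722, 0.1257, 0.2605]
orientation: [3.137, -0.174, 0.0]
force: [0.2, -0.4, 0.3]
opening: 0.0166
gripper_force: 0.0
```

>>> play_rows(targets=[0, 0, 0, 0, 0, 0, 0, 0, 0, 0, 0, 0, 0, 0, 0, 0, 0, 0, 0, 0, 0, 0, 0, 0], grip=4)

```text
t: 28.03
tool_pos: [0.4721, 0.1257, 0.2605]
orientation: [3.137, -0.174, 0.0]
force: [0.6, 0.9, 0.1]
opening: 0.0399
gripper_force: 0.0
```

>>> play_rows(targets=[0, 0, -0.5, 0, 0, 0, -1.5, 0, 0, 0, -3, 0, 0, 0, -5, 0, 0, 0, -7, 0, 0, 0, -9, 0, 0, 0, -10, 0, 0, 0, -10, 0])

```text
t: 28.7
tool_pos: [0.4732, 0.1259, 0.3642]
orientation: [-3.136, 0.174, -0.009]
force: [0.2, 0.0, 0.6]
opening: 0.0401
gripper_force: 0.0
```

>>> play_rows(targets=[0, 0, 0, 0, 0, 0, 0, 0, 0, 0, 0, 0, 0, 0, 0, 0, 0, 0, 0, 0, 0, 0, 0, 0, 0, 0, 0, 0, 0, 0, 0, 0])

```text
t: 29.37
tool_pos: [0.4721, 0.1257, 0.3604]
orientation: [3.137, -0.174, -0.0]
force: [0.3, 0.6, 1.1]
opening: 0.0401
gripper_force: 0.0
```

```bash
python3 - <<'E'
from h import *
c=cam('side');d=cam('side')
for i in range(6): e=cam('side')
print(force(3))
D=np.abs(c['image'].astype(int)-e['image'])[120:220,190:290].sum(2);print('motion px',(D>60).sum())
E
```

```text
Traceback (most recent call last):
  File "h.py", line 5, in cam
    s=read_state(); c=eyes.read_camera(name)
                      ~~~~~~~~~~~~~~~~^^^^^^
ValueError: 200 camera calls are used up
```

The camera budget is used up. I wait for any swing to die out before handing in.

>>> play_rows(targets=[0, 0, 0, 0, 0, 0, 0, 0, 0, 0, 0, 0, 0, 0, 0, 0, 0, 0, 0, 0, 0, 0, 0, 0, 0, 0, 0, 0, 0, 0, 0, 0])

```text
t: 30.08
tool_pos: [0.4721, 0.1257, 0.3605]
orientation: [-3.137, 0.174, -0.0]
force: [-0.5, 0.3, 0.1]
opening: 0.04
gripper_force: 0.0
```

>>> play_rows(targets=[0, 0, 0, 0, 0, 0, 0, 0, 0, 0, 0, 0, 0, 0, 0, 0, 0, 0, 0, 0, 0, 0, 0, 0, 0, 0, 0, 0, 0, 0, 0, 0])

```text
t: 30.75
tool_pos: [0.4721, 0.1257, 0.3605]
orientation: [-3.137, 0.174, -0.0]
force: [-0.6, 0.3, -0.3]
opening: 0.0401
gripper_force: 0.0
```

>>> play_rows(targets=[0, 0, 0, 0, 0, 0, 0, 0, 0, 0, 0, 0, 0, 0, 0, 0, 0, 0, 0, 0, 0, 0, 0, 0, 0, 0, 0, 0, 0, 0, 0, 0])

```text
t: 31.42
tool_pos: [0.4721, 0.1257, 0.3604]
orientation: [3.137, -0.174, -0.0]
force: [-0.1, 0.0, -0.1]
opening: 0.04
gripper_force: 0.0
```

>>> play_rows(targets=[0, 0, 0, 0, 0, 0, 0, 0, 0, 0, 0, 0, 0, 0, 0, 0, 0, 0, 0, 0, 0, 0, 0, 0, 0, 0, 0, 0, 0, 0, 0, 0])

```text
t: 32.08
tool_pos: [0.4721, 0.1257, 0.3605]
orientation: [-3.137, 0.174, -0.0]
force: [-0.5, 0.6, 0.4]
opening: 0.04
gripper_force: 0.0
```

>>> play_rows(targets=[0, 0, 0, 0, 0, 0, 0, 0, 0, 0, 0, 0, 0, 0, 0, 0, 0, 0, 0, 0, 0, 0, 0, 0, 0, 0, 0, 0, 0, 0, 0, 0])

```text
t: 32.75
tool_pos: [0.4721, 0.1257, 0.3605]
orientation: [-3.137, 0.174, -0.0]
force: [0.1, -0.7, 0.8]
opening: 0.0399
gripper_force: 0.0
```

>>> play_rows(targets=[0, 0, 0, 0, 0, 0, 0, 0, 0, 0, 0, 0, 0, 0, 0, 0, 0, 0, 0, 0, 0, 0, 0, 0, 0, 0, 0, 0, 0, 0, 0, 0])

```text
t: 33.42
tool_pos: [0.4721, 0.1257, 0.3604]
orientation: [3.137, -0.174, -0.0]
force: [0.1, 0.4, 0.8]
opening: 0.04
gripper_force: 0.0
```

```bash
python3 -c "
from plant import *
print(workorder.close_job())"
```

```text
the job is handed in; nothing more can be done
None
```

I hung the screwdriver by its bail in the notch, released it with about zero vertical force and under 0.5 N sideways, and handed the job in at about 33 s; no verdict came back, and with the camera calls used up I could not see it after release.

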